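Move the snap cover to the glass case

TASK

Squeeze the two blue tabs of the mint cover together to free it, lift it off the empty case and fit it on the open case with the coloured glass, pressing it down against the rubber seal until it is fully home and the tabs spring out under the rim and lock it. Be gentle, as the plastic cracks if the cover pulls or pushes on the empty case with more than 40 N or presses on the glass case with more than 30 N. Leave the spray bottle, glue bottle and marker where they are.

Things in the scene. Friction and masses are not known exactly. Their poses are not given: they have to be found in the camera images.
- cover: Loose mint snap cover, about 160 g: flat deck 126 (x) x 110 (y) x 5 mm; origin at the centre of the deck's underside, z up. Two upright blue tabs stand on the deck (see cover_grip); the deck is clear outside them, with two 6 mm high ribs between them at x = +-20 mm. Half a turn about z makes no difference.
- cover_grip (a point): Point midway between the two blue tabs, 30 mm above the cover's origin (25 mm above the deck's top), axes as the cover's. The tabs are 30 mm wide along x and 6 mm thick; their outer faces lie at y = +27 and -27 mm (54 mm apart); they rise from the deck's top to 11 mm above this point. Press them together along y; squeezed off centre, they shove the cover against the case.
- cover_plug (a point): Centre of the underside of the plug below the deck, 10 mm below the cover's origin. Plug 100 (x) x 58 (y) mm. The tabs' barbs (x +-15 mm) reach from 10.5 to 19.5 mm below the cover's origin, out to y = +-35 mm with the tabs out, +-29 mm with them fully pressed.
- tab_left (a joint): Blue tab on the cover's +y side: travel pressed in towards the other tab, 0 (out) to 0.006 m (stop). Its spring pushes out with 3 N at 0, 7 N at the stop. Its barb clears the case's rim once pressed 4 mm. The barb has no ramp: keep the tab pressed while the cover comes off or goes on.
- tab_right (a joint): Blue tab on the cover's -y side: travel pressed in towards the other tab, 0 (out) to 0.006 m (stop). Its spring pushes out with 3 N at 0, 7 N at the stop. Its barb clears the case's rim once pressed 4 mm. The barb has no ramp: keep the tab pressed while the cover comes off or goes on.
- case_empty: Empty case fixed to the bench, wearing the cover at the start: like case_glass, but with its collar fixed fully down (rim's top 60 mm high). Origin at the centre of its underside, z up. The locked cover's origin lies about 65.5 mm above it, pushed up by the seal against the barbs with some 5 N.
- case_glass: Open case with coloured glass on its floor, fixed to the bench; white box 130 (x) x 112 (y) mm, origin at the centre of its underside, z up, with a grey rim collar that may be set anywhere from 0 to 12 mm up and is stiff: the rim's top is 60 to 72 mm high, not measured, so find it by touch. The cover goes on with its x axis along the case's, either way round.
- case_glass_mouth (a point): Centre of the glass case's mouth, 60 mm above the case's origin: level with the rim's top when the collar is fully down (it may be up to 12 mm higher). The mouth is 104 (x) x 62 (y) mm; the rim is 5 mm thick and the barbs catch under its two long sides (y = +-31 mm).
- case_glass_home (a point): 64 mm above the case's origin: the cover's origin when hard home on 4 rigid corner posts, collar down (else up to 12 mm higher). Two black seal strips (along x, y = +-44 mm) stand 5 mm above the posts, sprung: 2 N at first touch, 7 N at home. The barbs lock only if the cover is within 1.5 mm of hard home as the tabs go out; then it rises 1.5 mm. Unpressed it rides 4 to 5 mm proud.
- spray: Spray bottle of green glass, 70 mm across, 178 mm tall, white trigger head; origin at the centre of its underside. Bystander.
- glue: Small white glue bottle, 38 mm across, 75 mm tall; origin at the centre of its underside. Bystander.
- marker: Grey marker with black cap, 125 mm long along its x, 14 mm thick, lying on the bench; origin at the centre of its underside. Bystander.
There are look-alikes about, which are no part of the job. Leave any orange or pink look-alike of the case_empty alone.

How it is judged:
On the way, in this order (a step that is already met when the one before it is completed fails the run):
1. the cover is off the empty case, lifted clear of it (distance between cover and case_empty above 0.095 m and contact force between cover and case_empty below 0.1 N), for 0.1 s.
2. the cover is home on the glass case with both tabs sprung out (horizontal distance between cover and case_glass below 0.006 m and z of cover in the frame of case_glass below 0.0785 m and value of joint each of tab_left, tab_right below 0.003 m), for 0.1 s.
At the end, for the whole second after the job is handed in: Cover locked on the glass case: origin within 6 mm of the case's axis and 62.5 to 78.5 mm above its underside (any collar height), level within 0.03 rad, x axes within 0.08 rad (either way round), both tabs out (pressed under 3 mm: only possible there with the barbs under the rim), at rest (all of step 2 and z of cover in the frame of case_glass above 0.0625 m and angle between the x axis of cover and the x axis of case_glass, either way round below 0.08 rad and angle between the z axis of cover and the z axis of case_glass, either way round below 0.03 rad and linear speed of cover below 0.01 m/s); the robot touches nothing.
It fails at once if the cover is pulled, pushed or pressed against the empty case with more than 40 N (contact force between cover and case_empty above 40 N).
It fails at once if the cover is pressed against the glass case with more than 30 N (contact force between cover and case_glass above 30 N).
It fails at once if the spray bottle is moved by more than 20 mm (distance of spray from where it was at the start of the episode above 0.02 m).
It fails at once if the glue bottle is moved by more than 20 mm (distance of glue from where it was at the start of the episode above 0.02 m).
It fails at once if the marker is moved by more than 20 mm (distance of marker from where it was at the start of the episode above 0.02 m).
It also fails if it takes over 61 s, if anything falls off the work surface, if the arm or the gripper's body presses on something with over 40 N, if the wrist force passes 120 N, or if a joint passes its speed limit or range.

ROBOT

A 7-joint arm with a two-finger parallel gripper is mounted at the origin on the work surface. World frame = base frame: x ahead of the robot, y to its left, z up, the work surface at z = 0. Lengths are in m, angles in rad, forces in N, time in s.
With the tool pointing down it reaches from about 0.4 to 0.875 m from the base axis. Payload 19.3 kg.
Tool frame: the origin (TCP) lies midway between the tips of the shut fingers; the grasp point (between the pads) lies 19 mm behind it; z points along the fingers, y is the line along which they close (so a half turn about z gives the same grasp; the last joint's range is limited). The gripper opens to 85 mm and grips with 20 to 120 N. Pads are 22 mm wide; open, the fingers measure 114 mm over their backs; the gripper's body (76 mm by 85 mm) begins 54 mm behind the grasp point. The pads swing forward as they close: fully open they stand 13 mm farther back than shut.
Start: joints at [-1.271, 0.521, -0.036, 1.599, 0.021, 1.021, -0.113], TCP at [0.226, 0.583, 0.231] pointing down, gripper open.
Joint ranges: [-2.91, 2.91], [-0.3, 2.13], [-1.5, 1.42], [0.17, 2.43], [-1.26, 4.41], [0.16, 1.93], [-2.52, 2.52]. Speed limits (rad/s): [1.89, 1.89, 2.39, 2.39, 3.01, 3.01, 3.01].

INTERFACE

Orientations are given as a unit quaternion [w, x, y, z].
In Python, from cell import r, planner, vision, order, monitor gives the robot as it stands. The module is installed in compiled form; this text tells all that it offers. Calls block until the motion is done:
- r.move_pose(position, orientation): joint-space move of the TCP to a pose.
- r.move_linear(position, v=0.15, rot=None): straight line of the TCP; rot=None keeps the orientation; v is the mean speed in m/s.
- r.movej(angles): joint-space move.
- r.set_gripper(opening, newtons=None): finger opening in m; newtons is the grip in N (None keeps the last); returns when the fingers have stopped.
- r.sleep(seconds).
- planner.solve_ik(position, orientation): joint angles nearest the present ones, or None.
- vision.snapshot(name): name is "side" or "top"; returns a dict with "color" (480x640x3 uint8, blue, green, red), "range_z" (480x640 float32, m along the optical axis (not along the pixel's ray), 0 where there is no reading), "camera_matrix" (3x3 intrinsics, pixels), "k1" (the pictures are not rectified: a ray, as slopes to the right and down, at radius r is drawn at 1 + k1 r^2 times it, then the intrinsics apply), "rvec" (rotation vector, rad) and "tvec" (3), from world to camera coordinates, as OpenCV has them. Camera axes: x right, y down, z forward; pixel columns grow to the right and rows downward; lengths in m; the calibration is good to about 2 mm. A picture is of the moment at which its call begins.
A pose or a line that the arm cannot do raises r.IKError and nothing moves.
- order.sign_off(): hands the job in; it is judged then, once.
Readings, each from a call of its own:
- monitor.read_clock(): time.
- monitor.read_qpos(): joint angles.
- monitor.read_qd(): joint speeds.
- monitor.read_joint_torque(): joint torques, N m.
- monitor.read_position(): TCP position.
- monitor.read_eef_rot(): TCP orientation.
- monitor.read_wrist_force(): force on the tool from outside, world axes, zero at the start.
- monitor.read_wrist_torque(): the same for the moment, N m.
- monitor.read_gripper_width(): finger opening in m.
- monitor.read_grip_force(): force on a finger pad.
Only numpy, scipy, OpenCV 4.12 (cv2) and the standard library are available. Lean on these libraries where they do the work, as an engineer would, in place of code of your own. Each camera call takes 0.05 s, during which the arm holds its last target. There are 200 camera calls.

## Working session

There is one attempt and no reset: what is moved stays moved. The work goes in short steps, each a Python script; the robot and the scene stay as the last script left them, time stands still between calls to the robot, and variables do not carry over. Pictures are saved under pics/ and viewed, at most 10 in all, crops included, and the job is handed in when it is done.

```bash
mkdir -p pics; cat > h.py <<'E'
import numpy as np, cv2
from cell import r, planner, vision, order, monitor
def snap(n):
    s=vision.snapshot(n); R=cv2.Rodrigues(np.array(s['rvec'],float))[0]
    s['R']=R; s['t']=np.array(s['tvec'],float).ravel(); s['K']=np.array(s['camera_matrix'],float); return s
def slopes(s,uv):
    K=s['K']; uv=np.atleast_2d(np.array(uv,float))
    return cv2.undistortPoints(uv[:,None],K,np.array([s['k1'],0,0,0,0.])).reshape(-1,2)
def pts(s,uv,z=None,d=None):
    "world points: rays onto plane z, or with depth d"
    a=slopes(s,uv); a=np.c_[a,np.ones(len(a))]
    c=-s['R'].T@s['t']; w=a@s['R']
    k=(z-c[2])/w[:,2] if d is None else np.asarray(d)
    return c+w*np.reshape(k,(-1,1))
def cloud(s):
    v,u=np.mgrid[0:480,0:640]; uv=np.c_[u.ravel(),v.ravel()]
    P=pts(s,uv,d=s['range_z'].ravel()).reshape(480,640,3); P[s['range_z']==0]=np.nan; return P
E
python3 - <<'E'
from h import *
for n in('top','side'):
    s=snap(n); cv2.imwrite(f'pics/{n}0.png',s['color']); np.savez(f'{n}0.npz',**s)
    print(n,-s['R'].T@s['t'],s['R'][2],s['K'][0],s['k1'],(s['range_z']==0).mean())
print(monitor.read_clock(),monitor.read_eef_rot(),monitor.read_wrist_force(),monitor.read_position())
E
```

```text
top [0.33776551 0.15555648 1.3750518 ] [ 0.14281947 -0.01034064 -0.98969474] [502.76745544   0.         319.18128165] -0.09970266200869221 0.0040234375
side [ 0.38321482 -0.59465455  0.85042378] [ 0.13048529  0.70149253 -0.70062959] [446.77550165   0.         320.36624189] -0.0920047996214671 0.004072265625
0.1 [-5.21368486e-05  1.83834267e-01  9.82957125e-01 -5.00221694e-04] [ 0.07746177 -0.48132694  0.30562068] [0.22581456 0.58246732 0.23077953]
```

View pics/top0.png

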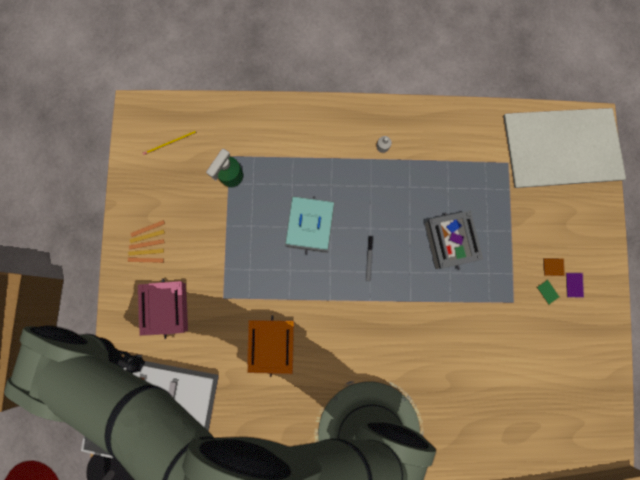

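View pics/side0.png

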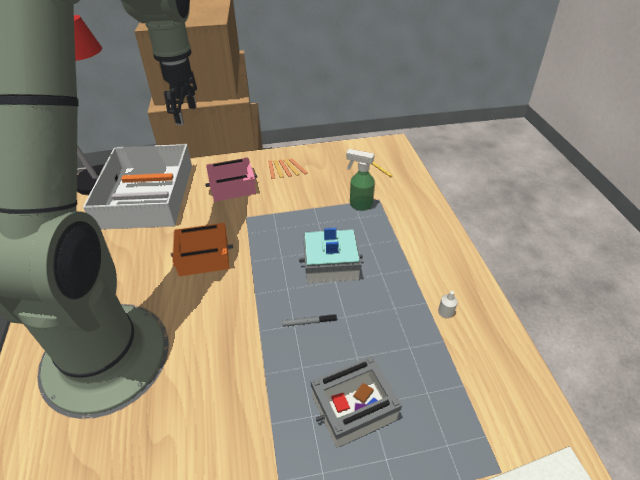

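The top view shows the mint cover at about (310,223) with blue tabs at (302,222) and (318,222). The open glass case is at about (453,240), turned slightly, with black seal strips at x≈433 and 473. The side view shows the cover at (331,248) and the glass case at (356,400). The marker (around (320,320)) lies between them, and the orange and pink look-alikes are to the left.

```bash
cat > m.py <<'E'
from h import *
def comps(m,minA=8):
    n,l,st,c=cv2.connectedComponentsWithStats(m.astype(np.uint8)); return [(l==i) for i in range(1,n) if st[i,4]>=minA]
def rect(P):
    (c,sz,a)=cv2.minAreaRect((P[:,:2]*1000).astype(np.float32)); return np.round(c,1),np.round(sz,1),round(a,1)
if __name__=='__main__':
  for n,(mc,gc) in {'top':((310,223),(453,240)),'side':((331,255),(356,400))}.items():
    s=dict(np.load(n+'0.npz')); P=cloud(s); hsv=cv2.cvtColor(s['color'],cv2.COLOR_BGR2HSV); H,S,V=[hsv[...,i].astype(int) for i in range(3)]
    v,u=np.mgrid[0:480,0:640]
    nm=(abs(u-mc[0])<45)&(abs(v-mc[1])<50); ng=(abs(u-gc[0])<50)&(abs(v-gc[1])<50)
    mint=nm&(H>75)&(H<97)&(S>60)&(V>100)
    for c in comps(mint,100): print(n,'mint',c.sum(),np.nanmedian(P[c],0),'rect@.0705',rect(pts(s,np.c_[u[c],v[c]],z=.0705)))
    for c in comps(nm&(H>100)&(H<125)&(S>130)): print(n,'blue',c.sum(),np.nanmean(P[c],0),np.nanmax(P[c][:,2]),rect(pts(s,np.c_[u[c],v[c]],z=.1065)))
    blk=ng&(V<45)
    for c in comps(blk,25): print(n,'blk',c.sum(),u[c].mean(),v[c].mean(),np.nanmedian(P[c],0),np.nanpercentile(P[c][:,2],[50,90,98]),rect(pts(s,np.c_[u[c],v[c]],z=.075)))
    q=ng&(P[...,2]>.05)&(P[...,2]<.09); print(n,'rim h',np.histogram(P[q][:,2],bins=np.arange(.05,.0901,.002))[0],rect(P[q]))
    # desk check
    q=(abs(u-390)<10)&(abs(v-200)<8) if n=='top' else (abs(u-380)<8)&(abs(v-350)<8); print('bench z',np.nanmedian(P[q][:,2]),np.nanstd(P[q][:,2]))
    x0,y0=gc; cv2.imwrite(f'pics/{n}_g.png',cv2.resize(s['color'][y0-50:y0+50,x0-65:x0+65],None,fx=6,fy=6,interpolation=cv2.INTER_CUBIC))
E
python3 m.py
```

```text
top mint 1807 [0.54974085 0.16779793 0.07095657] rect@.0705 (array([551.1, 168. ]), array([107.9, 123.6]), 83.1)
top blue 25 [0.55240434 0.19174507 0.10482332] 0.11265861690530654 (array([552.3, 191.9]), array([28.5,  5.1]), 1.3)
top blue 23 [0.54836082 0.14374724 0.10332238] 0.11177532041890603 (array([546.7, 143.2]), array([25.9,  5.1]), 0.9)
top blk 75 472.1333333333333 235.52 [ 0.52305674 -0.26205697  0.07776033] [0.07776033 0.08210391 0.08370301] (array([ 525. , -262.3]), array([87.3,  6.2]), 13.4)
top blk 68 440.22058823529414 241.4558823529412 [ 0.50549254 -0.17634163  0.07904672] [0.07904672 0.08302899 0.0841953 ] (array([ 505.1, -176.9]), array([86.7,  5.5]), 12.6)
top rim h [ 10  10   9  11  10   8  19  96 168 306 286 176  86  68  64  39  25   2
   1   0] (array([ 514.5, -219.7]), array([133.1, 118. ]), 13.4)
bench z 0.0016182871549594857 0.002880395605850773
side mint 1344 [0.54389993 0.15496053 0.06658409] rect@.0705 (array([549.3, 159.8]), array([110.6, 123.8]), 83.4)
side blue 131 [0.55239445 0.18871372 0.08702455] 0.10491731745215949 (array([547.8, 168.1]), array([38.5, 26.9]), 78.3)
side blue 135 [0.54636113 0.13854058 0.08905165] 0.10468726261096728 (array([542.7, 120.8]), array([36.1, 26. ]), 78.3)
side blk 124 343.26612903225805 373.5806451612903 [ 0.50000954 -0.18365942  0.07394295] [0.07394295 0.07659339 0.07788393] (array([ 503.9, -182.6]), array([90.8,  8.3]), 12.9)
side blk 113 365.2212389380531 413.21238938053096 [ 0.51957352 -0.26932092  0.07413831] [0.07413831 0.07628709 0.07744597] (array([ 523.4, -267.8]), array([88.6,  7.7]), 12.5)
side rim h [ 37  42  37  35  43  57 128 636 936 308 108  99 216 101  12   0   0   0
   0   0] (array([ 515.1, -223.2]), array([135.7, 118.9]), 13.3)
bench z -0.0025033652928893035 0.0015465600240189327
```

View pics/top_g.png

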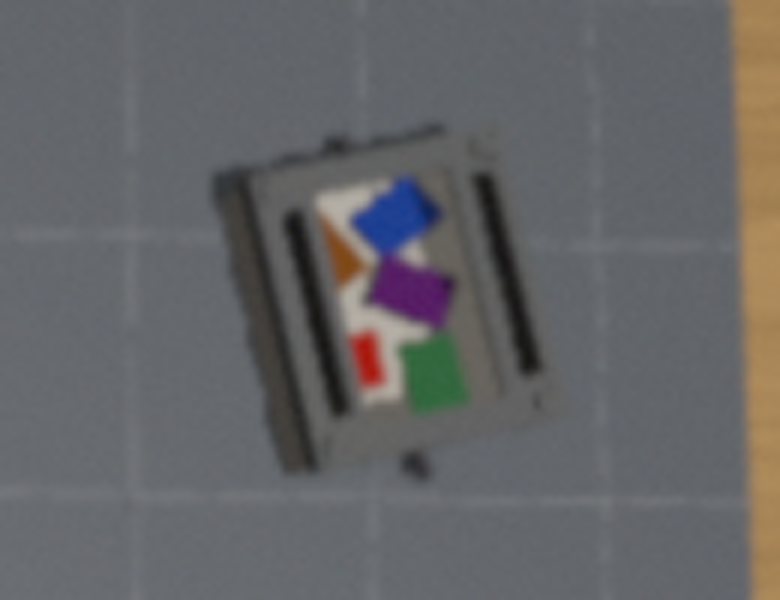

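View pics/side_g.png

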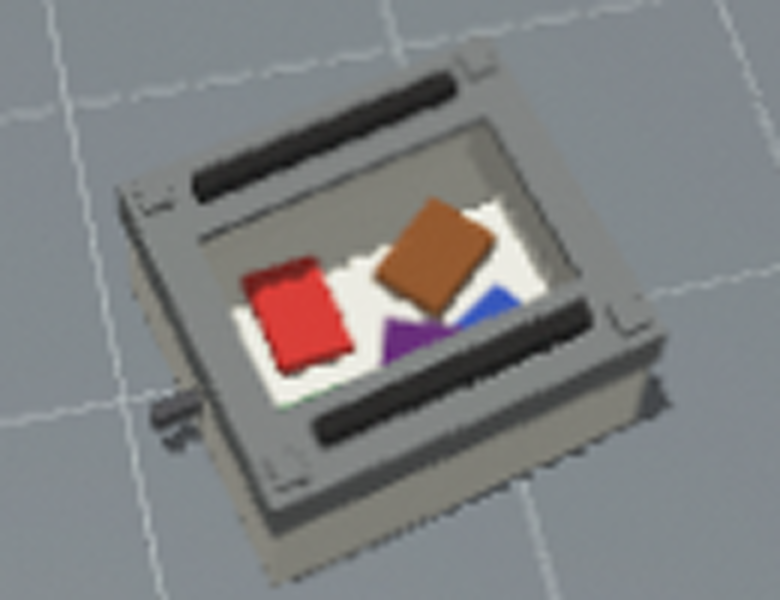

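The crops show the grey collar with both black strips, and in the side view a clear gap of case below the collar, so the collar is raised. Top depth puts the strip tops at about 78 mm, so the rim is at about 69 mm.

Sizes match what was given: deck 124x108 mm, strips ±44 mm apart. The cameras differ by a few mm in y, but the cover-to-case offset from one camera is consistent. Next I check IK and approach.

```bash
cat >> h.py <<'E'
from scipy.spatial.transform import Rotation as Ro
COVER=np.array([.5505,.1678]); CY=np.deg2rad(-6.7)
CASE=np.array([.5146,-.2190]); GY=np.deg2rad(13.1)
def down(yaw,flip=0):
    p=yaw+np.pi*flip; y=np.array([-np.sin(p),np.cos(p),0]); z=np.array([0,0,-1.]); x=np.cross(y,z)
    q=Ro.from_matrix(np.c_[x,y,z]).as_quat(); return [q[3],q[0],q[1],q[2]]
def stat(tag=''):
    print(tag,'t',round(monitor.read_clock(),2),'p',np.round(np.array(monitor.read_position())*1000,1),'F',np.round(monitor.read_wrist_force(),2),'M',np.round(monitor.read_wrist_torque(),2),'w',round(monitor.read_gripper_width()*1000,1),'g',round(float(np.ravel(monitor.read_grip_force())[0]),1))
E
python3 - <<'E'
from h import *
for f in(0,1):
  for p,yw in((COVER,CY),(CASE,GY)):
    print(f,[np.round(q,2) if (q:=planner.solve_ik([*p,z],down(yw,f))) is not None else None for z in(.25,.08)])
E
```

```text
0 [array([-0.46,  0.42,  0.09,  1.72, -0.04,  1.  ,  1.1 ]), array([-0.4 ,  0.65,  0.  ,  1.85, -0.  ,  0.65,  1.06])]
0 [array([-0.11,  0.45,  0.56,  1.78, -0.28,  1.  ,  2.36]), array([ 0.26,  0.63,  0.05,  1.89, -0.06,  0.62,  2.15])]
1 [array([-0.89,  0.52,  0.72,  1.74, -0.39,  1.03, -1.72]), array([-0.78,  0.73,  0.56,  1.87, -0.57,  0.71, -1.57])]
1 [array([-0.41,  0.65,  1.1 ,  1.79, -0.64,  1.12, -0.43]), array([-0.1 ,  0.72,  0.57,  1.91, -0.6 ,  0.69, -0.5 ])]
```

```bash
python3 - <<'E'
from h import *
q=down(CY)
r.move_pose([*COVER,.27],q); stat('above')
r.move_linear([*COVER,.0745+.03],v=.15)
r.move_linear([*COVER,.0745],v=.05); stat('down')
print(np.round(monitor.read_qpos(),2))
r.set_gripper(.0585,20); stat('58.5')
for w in(.055,.053,.051):
    r.set_gripper(w,20); stat(w)
E
```

```text
above t 2.01 p [550.2 168.9 269.9] F [-0.    0.62  0.25] M [-0.06 -0.01  0.02] w 85.2 g 0.0
down t 4.01 p [550.6 167.8  74.6] F [-0.61 -0.99 -0.08] M [0.02 0.02 0.05] w 85.5 g 0.0
[-0.45  0.66  0.07  1.85 -0.07  0.63  1.12]
58.5 t 4.4 p [550.5 167.8  74.6] F [-0.36  0.44  0.02] M [ 0.    0.01 -0.05] w 58.3 g 0.0
0.055 t 4.62 p [550.5 167.8  74.5] F [ 0.52  0.26 -0.86] M [-0.01  0.   -0.01] w 55.2 g 0.0
0.053 t 4.83 p [550.5 167.8  74.6] F [-1.    0.28  3.56] M [-0.04  0.22  0.02] w 53.3 g 3.4
0.051 t 5.05 p [550.5 167.8  74.6] F [-1.04  0.14  4.44] M [-0.04  0.24 -0.  ] w 51.1 g 4.1
```

```bash
python3 - <<'E'
from h import *
for w,n in((.047,20),(.044,20),(.040,30)):
    r.set_gripper(w,n); stat(w)
for dz in(.002,.004,.007): 
    r.move_linear([*COVER,.0745+dz],v=.03); stat(dz)
E
```

```text
0.047 t 5.27 p [550.5 167.8  74.6] F [-1.42 -0.14  4.01] M [-0.02  0.26 -0.03] w 47.2 g 5.5
0.044 t 5.48 p [550.6 167.8  74.7] F [-1.1   0.32  7.34] M [-0.07  0.33 -0.04] w 44.2 g 6.5
0.04 t 5.71 p [550.6 167.6  75.1] F [-5.   -1.92 15.64] M [-0.39  0.89 -0.03] w 41.1 g 28.6
0.002 t 5.96 p [550.5 167.7  76.5] F [-0.14 -1.12  3.53] M [-0.26  0.08 -0.03] w 40.6 g 29.6
0.004 t 6.21 p [550.5 167.6  78.5] F [ 0.5  -0.83  1.36] M [-0.35 -0.04 -0.04] w 40.3 g 29.3
0.007 t 6.46 p [550.4 168.   81.5] F [ 0.44  0.42 -1.92] M [-0.02  0.05 -0.03] w 40.1 g 28.7
```

```bash
python3 - <<'E'
from h import *
r.set_gripper(.038,45); stat('g')
r.move_linear([*COVER,.0745+.025],v=.05); stat()
r.move_linear([*COVER,.24],v=.15); stat()
q=down(GY)
r.move_pose([*CASE,.24],q); r.sleep(.3); stat('over case'); print(np.round(monitor.read_qpos(),2),monitor.read_eef_rot(),q)
s=snap('side'); np.savez('side1.npz',**s); cv2.imwrite('pics/side1.png',s['color'][120:420,180:580])
s=snap('top'); np.savez('top1.npz',**s); cv2.imwrite('pics/top1.png',cv2.resize(s['color'][130:330,330:600],None,fx=2.5,fy=2.5))
E
```

```text
g t 6.67 p [550.4 167.8  81.4] F [-0.27 -0.78 -1.46] M [0.08 0.03 0.  ] w 39.6 g 47.4
 t 7.18 p [550.6 167.9  99.8] F [ 0.44 -0.18 -1.81] M [-0.02  0.    0.01] w 39.6 g 47.4
 t 8.27 p [550.1 167.7 239.1] F [-0.22 -0.41 -1.56] M [-0.   -0.01  0.01] w 39.5 g 47.4
over case t 10.01 p [ 514.8 -218.5  240. ] F [ 0.25 -0.65 -1.68] M [ 0.02  0.01 -0.  ] w 39.7 g 47.4
[ 0.19  0.41  0.14  1.77 -0.07  0.96  2.16] [-1.67403587e-05 -1.14436590e-01  9.93430554e-01  3.45813429e-05] [np.float64(0.0), np.float64(-0.11407022556510611), np.float64(0.9934726889248269), np.float64(0.0)]
```

View pics/side1.png

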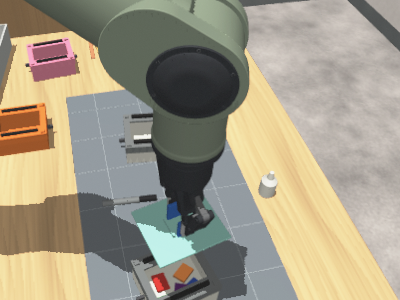

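View pics/top1.png

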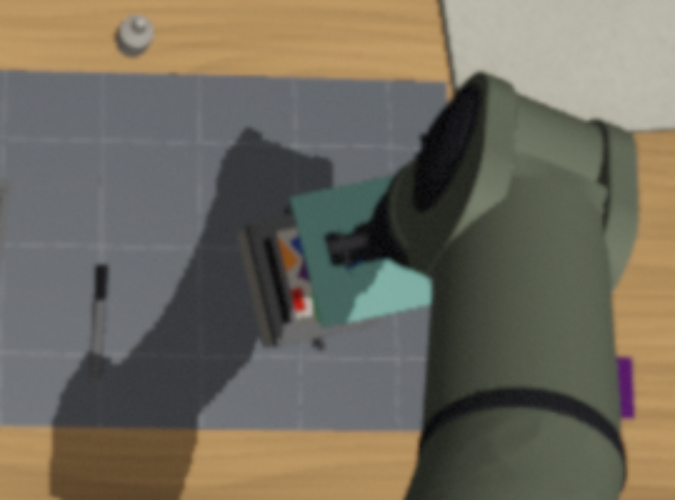

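The cover is held level over the case, and the empty case is now open. The marker and glue bottle have not been disturbed. In the side crop, cover corners are visible at about (131,209), (157,266) and (232,236). Now I measure the held cover against the TCP and the case in the side view.

```bash
python3 - <<'E'
from h import *
from m import comps,rect
v,u=np.mgrid[0:480,0:640]
def mint(s,z,box):
    h=cv2.cvtColor(s['color'],cv2.COLOR_BGR2HSV); H,S,V=[h[...,i].astype(int) for i in range(3)]
    m=(H>72)&(H<97)&(S>60)&(V>60)&(u>box[0])&(u<box[1])&(v>box[2])&(v<box[3]); c=max(comps(m,20),key=lambda a:a.sum())
    P=pts(s,np.c_[u[c],v[c]],z=z); cl=cloud(s)[c]; print(c.sum(),'depth z',np.nanmedian(cl[:,2]),'rect',rect(P)); 
    hull=cv2.convexHull((P[:,:2]*1000).astype(np.float32)); print(np.round(cv2.approxPolyDP(hull,5,True).reshape(-1,2),1).tolist())
print('start'); mint(dict(np.load('side0.npz')),.0705,(280,380,200,300)); mint(dict(np.load('top0.npz')),.0705,(265,355,170,270))
print('held'); mint(dict(np.load('side1.npz')),.2355,(300,430,290,400)); mint(dict(np.load('top1.npz')),.2355,(430,520,180,280))
E
```

```text
start
1344 depth z 0.06658408862800869 rect (array([549.3, 159.8]), array([110.6, 123.8]), 83.4)
[[614.5, 205.89999389648438], [495.20001220703125, 219.1999969482422], [482.0, 113.4000015258789], [600.0999755859375, 98.9000015258789]]
1807 depth z 0.07095657065674044 rect (array([551.1, 168. ]), array([107.9, 123.6]), 83.1)
[[615.7000122070312, 212.8000030517578], [498.1000061035156, 225.60000610351562], [484.20001220703125, 126.0], [604.2000122070312, 109.30000305175781]]
held
1729 depth z 0.23066736883599853 rect (array([ 518.9, -219.2]), array([ 81.9, 155.1]), 46.2)
[[584.5999755859375, -262.79998779296875], [573.5999755859375, -214.89999389648438], [501.3999938964844, -173.6999969482422], [443.29998779296875, -186.10000610351562], [446.1000061035156, -206.10000610351562], [520.5999755859375, -277.5]]
1653 depth z 0.23411468671595204 rect (array([ 515. , -217.2]), array([125. , 111.4]), 12.7)
[[583.0999755859375, -246.89999389648438], [561.7999877929688, -150.6999969482422], [445.5, -178.89999389648438], [470.29998779296875, -283.79998779296875]]
```

The held cover is centred on the TCP within about 1 mm, with yaw 12.7°. I'll do a guarded descent, watching the forces in the case frame.

```bash
cat >> h.py <<'E'
C,S_=np.cos(GY),np.sin(GY); RG=np.array([[C,-S_],[S_,C]])
def force(n=4):
    F=np.mean([np.array(monitor.read_wrist_force()) for _ in range(n) if r.sleep(.02) is None],0); F[2]+=1.65
    return np.r_[F[:2]@RG,F[2]]   # case axes
def guarded(xy,z0,z1,step,fmax,lat,v=.03):
    z=z0
    while z>z1+1e-6:
        z=max(z-step,z1); r.move_linear([*xy,z],v=v); F=force()
        print(f'z {z*1000:.1f} act {np.array(monitor.read_position())[2]*1000:.1f} F',np.round(F,1),'M',np.round(monitor.read_wrist_torque(),2))
        if F[2]>fmax or np.hypot(*F[:2])>lat: break
    return z
E
python3 - <<'E'
from h import *
r.move_linear([*CASE,.115],v=.15); r.move_linear([*CASE,.104],v=.05); r.sleep(.2); print(force(10))
guarded(CASE,.104,.084,.001,4,4); stat()
E
```

```text
return _methods._mean(a, axis=axis, dtype=dtype,
  ret = ret.dtype.type(ret / rcount)
Traceback (most recent call last):
  File "h.py", line 28, in force
    F=np.mean([np.array(monitor.read_wrist_force()) for _ in range(n) if r.sleep(.02) is None],0); F[2]+=1.65
                                                                                                   ~^^^
IndexError: invalid index to scalar variable.
```

```bash
python3 - <<'E'
s=open('h.py').read().replace("for _ in range(n) if r.sleep(.02) is None],0)","for _ in range(n) if (r.sleep(.02),1)],0)"); open('h.py','w').write(s)
E
python3 - <<'E'
from h import *
stat(); print(force(10))
guarded(CASE,.104,.084,.001,4,4); stat()
E
```

```text
t 11.82 p [ 514.6 -219.   104.1] F [ 1.31 -0.24 -2.19] M [-0.01  0.03 -0.  ] w 39.7 g 47.4
[0.18217985 0.41750905 0.00262987]
z 103.0 act 103.0 F [ 0.3 -0.1  0.1] M [-0.02 -0.02  0.05]
z 102.0 act 102.0 F [-0.  -0.2 -0. ] M [ 0.02 -0.03  0.03]
z 101.0 act 101.0 F [0.  0.1 0.1] M [-0.03 -0.06  0.05]
z 100.0 act 100.0 F [0.2 0.4 0.1] M [-0.02 -0.06  0.02]
z 99.0 act 99.0 F [-0.6 -0.3  0. ] M [ 0.03  0.01 -0.  ]
z 98.0 act 98.0 F [-0.4 -0.5 -0.4] M [-0.08  0.   -0.02]
z 97.0 act 97.0 F [-0.2 -0.  -0.6] M [-0.06  0.04 -0.05]
z 96.0 act 96.0 F [-0.  -0.2 -0.2] M [-0.05 -0.    0.  ]
z 95.0 act 95.0 F [ 0.4 -0.2 -0.6] M [-0.09  0.   -0.01]
z 94.0 act 94.0 F [-0.  -0.5  0.1] M [-0.17 -0.01 -0.01]
z 93.0 act 93.0 F [-0.1 -0.  -0.1] M [ 0.08 -0.01 -0.  ]
z 92.0 act 92.0 F [-0.6 -0.1 -0.5] M [ 0.   -0.07  0.  ]
z 91.0 act 91.0 F [-0.  -0.3 -0.1] M [-0.02  0.03 -0.03]
z 90.0 act 90.0 F [-0.2 -0.2  0.2] M [-0.01  0.01 -0.04]
z 89.0 act 89.0 F [-0.5 -0.1  2.2] M [-0.03  0.03 -0.  ]
z 88.0 act 88.0 F [-0.1 -0.3  3.1] M [-0.04  0.05  0.01]
z 87.0 act 87.0 F [-0.2 -0.1  4.3] M [-0.04  0.03 -0.01]
 t 17.38 p [ 514.7 -219.    87. ] F [ 0.42 -0.08  2.92] M [-0.04  0.03 -0.01] w 39.8 g 48.4
```

The barbs entered freely, and the seal touched at TCP 89 mm with the expected 2 N and 1 N/mm. Hard home should be near 84 mm.

```bash
python3 - <<'E'
from h import *
z=guarded(CASE,.087,.085,.001,9,5)
if z<=.0851: z=guarded(CASE,z,.081,.0003,13,6)
stat()
E
```

```text
z 86.0 act 86.0 F [-0.4  0.   5. ] M [ 0.    0.   -0.09]
z 85.0 act 85.0 F [-0.5 -0.2  6.5] M [-0.01 -0.   -0.01]
z 84.7 act 84.7 F [-0.2 -0.3  6.1] M [-0.03 -0.03 -0.01]
z 84.4 act 84.6 F [-1.3  0.1 11.3] M [0.08 0.21 0.  ]
z 84.1 act 84.6 F [-2.   1.1 16.4] M [ 0.21  0.59 -0.  ]
 t 18.96 p [ 514.7 -219.    84.6] F [-1.69  0.65 14.83] M [ 0.21  0.59 -0.  ] w 39.3 g 51.7
```

Hard home is at 84.6 mm. Now I release in small steps, keeping a 12–18 N downward press, because the pads swing up as they open.

```bash
python3 - <<'E'
from h import *
z=.0841
def hold(lo=11,hi=19):
    global z
    for _ in range(12):
        F=force(3)
        if F[2]<lo: z-=.0002
        elif F[2]>hi: z+=.0002
        else: break
        r.move_linear([*CASE,z],v=.03)
    print('hold z %.1f'%(z*1e3),np.round(F,1))
r.set_gripper(.040,20); stat('20N'); hold()
for w in(.0415,.0425,.0435,.0445,.0455,.0465):
    r.set_gripper(w,20); stat(w); hold()
E
```

```text
20N t 19.18 p [ 514.7 -219.    84.4] F [-2.37  0.32 11.02] M [ 0.15  0.33 -0.02] w 40.0 g 39.8
hold z 84.1 [-1.1  1.3 12.5]
0.0415 t 19.44 p [ 514.7 -219.    84.1] F [ 0.66 -0.03  4.94] M [-0.09 -0.1   0.  ] w 41.7 g 11.8
hold z 83.5 [-1.4  1.  13.7]
0.0425 t 20.61 p [ 514.7 -219.1   83.7] F [0.21 0.69 8.03] M [-0.02  0.13 -0.02] w 42.7 g 7.1
hold z 83.3 [-1.   0.5 11.7]
0.0435 t 21.18 p [ 514.7 -219.    83.4] F [-0.31 -2.05  7.87] M [ 0.03  0.05 -0.07] w 43.3 g 6.8
hold z 83.1 [-0.7  0.3 11.1]
0.0445 t 21.74 p [ 514.7 -219.    83.2] F [-0.    0.26  6.82] M [ 0.02  0.02 -0.04] w 44.7 g 6.4
hold z 82.5 [-0.6  0.5 11.8]
0.0455 t 22.91 p [ 514.7 -219.    82.6] F [0.29 0.41 6.84] M [-0.03 -0.01 -0.04] w 45.8 g 6.1
hold z 81.3 [-0.3 -0.1 11.1]
0.0465 t 24.98 p [ 514.8 -219.    81.4] F [1.22 0.11 6.47] M [-0.   -0.08 -0.01] w 46.8 g 5.7
hold z 78.9 [ 0.   0.4 10.2]
```

```bash
python3 - <<'E'
from h import *
r.set_gripper(.049,20); stat(49); r.move_linear([*CASE,.0783],v=.03); stat()
r.set_gripper(.085,20); stat('open')
r.move_linear([*CASE,.13],v=.1)
r.move_linear([*CASE,.24],v=.2); stat('up')
r.move_pose([.45,.25,.30],down(0)); r.sleep(.2); stat('away')
from m import comps,rect
s=snap('top'); np.savez('top2.npz',**s); s2=snap('side'); np.savez('side2.npz',**s2)
v,u=np.mgrid[0:480,0:640]
P=cloud(s); h=cv2.cvtColor(s['color'],cv2.COLOR_BGR2HSV); H,S,V=[h[...,i].astype(int) for i in range(3)]
n=(abs(u-453)<50)&(abs(v-240)<50); c=max(comps(n&(H>75)&(H<97)&(S>60)&(V>80),50),key=lambda a:a.sum())
print('mint',c.sum(),np.nanmedian(P[c],0),rect(pts(s,np.c_[u[c],v[c]],z=.08)))
for c in comps(n&(H>100)&(H<125)&(S>130)): print('blue',c.sum(),rect(pts(s,np.c_[u[c],v[c]],z=.116)))
a=cv2.resize(s['color'][180:300,390:520],(400,370)); b=cv2.resize(s2['color'][310:460,280:440],(394,370)); cv2.imwrite('pics/end.png',np.hstack([a,b]))
E
```

```text
49 t 28.79 p [ 514.8 -219.    78.9] F [ 1.34 -0.11  5.03] M [ 0.08 -0.35 -0.05] w 49.4 g 4.9
 t 29.04 p [ 514.7 -219.    78.3] F [1.33 0.28 5.3 ] M [ 0.   -0.23  0.02] w 49.4 g 4.9
open t 29.49 p [ 514.5 -219.    78.2] F [-1.27 -0.39  0.19] M [0.01 0.02 0.02] w 85.1 g 0.0
up t 30.86 p [ 514.1 -218.7  238.7] F [-0.61  0.85 -0.29] M [-0.01  0.05  0.  ] w 85.0 g 0.0
away t 32.8 p [450.3 249.4 299.9] F [ 0.1  -0.21  0.05] M [-0.02 -0.03 -0.05] w 85.1 g 0.0
mint 1783 [ 0.51290582 -0.21616935  0.08017388] (array([ 515.2, -216.5]), array([124.1, 111. ]), 13.3)
blue 48 (array([ 519., -237.]), array([24.5, 13.4]), 17.4)
blue 51 (array([ 507.7, -190.8]), array([25.6, 12.8]), 10.4)
```

View pics/end.png

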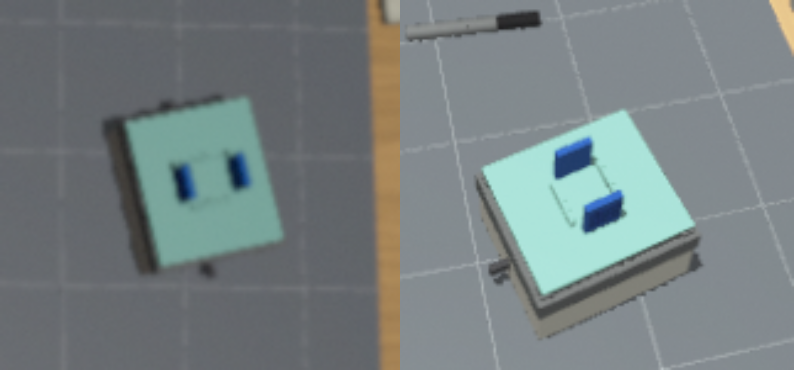

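The end view shows the cover level and aligned on the glass case (yaw 13.3°). The deck top is at about 80 mm, so the origin is at about 75 mm. The tabs are about 47.6 mm apart between centres: 48 mm means out under the rim, while unlocked barbs inside the mouth would give about 40 mm. It is locked and the marker is undisturbed, so I'm handing it in.

```bash
python3 -c "
from h import *
print(order.sign_off()); stat()"
```

```text
the job is handed in; nothing more can be done
None
the job is handed in; nothing more can be done
```

The mint cover is off the empty case and on the glass case, and the images show it level with both tabs sprung out under the rim; I handed the job in after about 33 s of robot time, and the sign-off returned no verdict.

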